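# Scrape the panel clean into the right tray

### The job

The aluminium panel on the restoration bench is littered with four loose red-brown chips. Take the scraper block from its cork mat and use it to sweep all the chips into the empty steel waste tray, whichever end of the panel that is at today, and let none fall in the tray of cleaned brass fittings or be touched by the fingers. Then stand the scraper back upright on its cork mat and let go; leave the boxed compass where it is.

Things in the scene. Friction and masses are not known exactly. Their poses are not given: they have to be found in the camera images.
- panel: Fixed flat aluminium panel on a wooden riser, 190 mm along its x, 210 mm along its y; its smooth top lies 50 mm above the bench. No raised edges. Origin: centre of its underside, at bench height; z up. One tray stands at its +y end and one at its -y end, turned like the panel, each tucked 12 mm under the overhanging end so that what is pushed off that end drops in.
- waste_tray: Fixed empty dark steel tray for waste, open on top, 200 mm along its x, 130 mm along its y, rim 36 mm high (14 mm below the panel's top), walls 4 mm. Stands at either the +y or the -y end of the panel, which changes from start to start. Origin: centre of its underside, 158 mm from the panel's centre; z up.
- fittings_tray: Fixed pale wooden tray of the same size holding cleaned brass fittings (all below 40 mm), at the other end of the panel. No chips may fall in here. Origin: centre of its underside.
- mat: Fixed cork mat, 180 mm along its x, 120 mm along its y, 4 mm thick: the scraper's place, to the left or the right of the robot. Origin: centre of its underside; z up.
- scraper: Loose scraper block standing upright on the mat, about 220 g, 76 mm tall. Foot: yellow bar 150 mm along its x, 36 mm along its y, 16 mm high, which does the sweeping with its long sides. On top a dark wooden grip 100 mm along x, 28 mm thick along y, from 16 to 76 mm height: pinch it across its thickness (y). Origin: centre of its underside; z up.
- chip0: loose chip of old red-brown filler, about 28 x 22 x 8 mm, 10 to 20 g, lying flat on the panel. Origin: centre of its underside.
- chip1: loose chip of old red-brown filler, about 28 x 22 x 8 mm, 10 to 20 g, lying flat on the panel. Origin: centre of its underside.
- chip2: loose chip of old red-brown filler, about 28 x 22 x 8 mm, 10 to 20 g, lying flat on the panel. Origin: centre of its underside.
- chip3: loose chip of old red-brown filler, about 28 x 22 x 8 mm, 10 to 20 g, lying flat on the panel. Origin: centre of its underside.
- compass: Loose bystander: brass compass in an open wooden case, 130 x 130 x 70 mm, on the side where the mat is not. Origin: centre of its underside.
There are look-alikes about, which are no part of the job. What is shaped like the scraper but blue or turquoise is not meant.

How it is judged:
By the outcome, as a careful person would: the job done as asked, in the order asked, and still so for the second after the job is handed in, with the robot touching nothing.
It also fails if it takes over 61 s, if anything falls off the work surface, if the arm or the gripper's body presses on something with over 40 N, if the wrist force passes 120 N, or if a joint passes its speed limit or range.

### The arm

A 7-joint arm with a two-finger parallel gripper is mounted at the origin on the work surface. World frame = base frame: x ahead of the robot, y to its left, z up, the work surface at z = 0. Lengths are in m, angles in degrees, forces in N, time in s.
With the tool pointing down it reaches from about 0.425 to 0.825 m from the base axis. Payload 3.6 kg.
Tool frame: the origin (TCP) lies midway between the tips of the shut fingers; the grasp point (between the pads) lies 19 mm behind it; z points along the fingers, x is the direction in which the jaws open and shut, and the axes are right-handed (so a half turn about z gives the same grasp; the last joint's range is limited). The gripper opens to 93 mm and grips with 3 to 60 N. Pads are 15 mm wide; open, the fingers measure 128 mm over their backs; the gripper's body (75 mm by 188 mm) begins 65 mm behind the grasp point.
Start: joints at [-78.409, 35.231, -0.722, 81.555, 0.464, 63.22, -2.315], TCP at [0.147, 0.633, 0.185] pointing down, gripper open.
Joint ranges: [-178.69, 178.69], [-17.37, 117.87], [-77.05, 75.6], [15.02, 138.74], [-78.02, 258.01], [0.78, 113.62], [-162.83, 162.83]. Speed limits (degrees/s): [159.86, 159.86, 180, 180, 180, 180, 180].

### API

Orientations are given as [roll, pitch, yaw] about the fixed x, y, z axes, in that order (R = Rz(yaw) Ry(pitch) Rx(roll)).
In Python, from station import bot gives the robot as it stands.
- The arm moves only by the shell command python3 -m creep 'ROWS' [FORCE]. ROWS is JSON, a list of rows, each an object of numbers: "rx", "ry", "rz": the turn, a rotation vector about the tool's x, y, z in degrees; "x", "y", "z": the shift along the tool's x, y, z in m; "grip": the opening, from 0 (shut) to 1 (fully open). A call has 1 to 20 rows; each row is the pose to reach, as a shift and turn from the pose commanded when the call began, along the tool's axes at that moment; what a row does not reach only later rows make up. A row lasts 1/12 s, in which the tool goes at most 41.7 mm and 7.16 degrees, less where a joint would pass 70% of its speed; a pose out of reach is approached as far as the arm can. A call with a gripper value outside its range is refused whole. The fingers move at their own pace and stop on an object; FORCE is the grip in N (left out, the last holds). Time passes only in rows, so rows that repeat a pose let the fingers close. It gives the time, the measured TCP pose, the force and the opening at its end, in the units of the state.
- bot.read_state(): the state, without advancing time (a new reading comes with each control period).
- bot.camera(name): name is "side" or "top"; returns the picture (420x560x3 uint8, red, green, blue); there is no depth.
- bot.calibration(name): a dict with "K" (3x3 intrinsics, pixels), "pose" (4x4, takes a point from camera to world coordinates). Camera axes: x right, y up, looking along -z (the intrinsics and any distortion apply to the point x, -y, -z); pixel columns grow to the right and rows downward; lengths in m; the calibration is good to about 2 mm. A picture is of the moment at which its call begins. calibration takes no time and is no camera call.
- bot.sign_off(): hands the job in, once; it reports no verdict.
Trained networks look in the newest picture that a camera, given by its name, has taken for a name from the list of things; names that differ only in an ending like _2 or _b are one class to them, and where a whole thing is asked for, a point or a joint stands for the part that bears it (a point fixed in the world has none). Each returns a list of dicts, best first, with "conf" (0 to 1); they miss things now and then, are a little off and sometimes report something else, mostly with a low value. They report only what shows in the picture. A call takes as long as a camera call. They do not tell look-alikes from the thing itself.
- bot.masks_of(target, camera): "pixels" (420x560 bool, what is visible of it) and "rect" ([left, top, right, bottom] in pixels, round what is visible of it).
The state is a dict: "time": time; "joints": joint angles; "joint_velocities": joint speeds; "effort": joint torques, N m; "eef_pos": TCP position; "eef_rot": TCP orientation; "force": force on the tool from outside, world axes, zero at the start; "wrist_torque": the same for the moment, N m; "grip_width": finger opening in m.
Only numpy, scipy, OpenCV 4.12 (cv2) and the standard library are available. Lean on these libraries where they do the work, as an engineer would, in place of code of your own. Each camera call takes 0.05 s, during which the arm holds its last target.

## Working session

There is one attempt and no reset: what is moved stays moved. The work goes in short steps, Python scripts to look and compute and a shell command to move; the robot and the scene stay as the last step left them, time stands still between calls to the robot, and variables do not carry over. Pictures are saved under pics/ and viewed, and the job is handed in when it is done.

```bash
ls; mkdir -p pics; python3 - <<'E'
from station import bot
import cv2
print(bot.read_state())
for c in ("side","top"):
    im=bot.camera(c); cv2.imwrite(f"pics/{c}0.png",cv2.cvtColor(im,cv2.COLOR_RGB2BGR))
    k=bot.calibration(c); print(c,k)
E
```

```text
pics
{'time': 0.0, 'joints': array([-78.40848517,  35.28946832,  -0.72360209,  81.63831127,
         0.46514038,  63.22052511,  -2.31337604]), 'joint_velocities': array([-0.02471921, -0.09752467,  0.0508236 , -0.00924149,  0.06164304,
        0.11113603, -0.02750774]), 'effort': array([-2.88405490e-04, -4.58931398e+01,  2.08834768e-01, -1.65743780e+01,
       -6.11434411e-02,  2.04167917e-02,  2.33646560e-04]), 'eef_pos': array([0.14722673, 0.63221939, 0.1836962 ]), 'eef_rot': array([1.79997433e+02, 1.45390489e-01, 7.68963856e+01]), 'force': array([-0.04331471, -0.52651479, -0.74259802]), 'wrist_torque': array([ 0.00761628, -0.01337945, -0.01796155]), 'grip_width': 0.09290689431548683}
side {'K': array([[446.73945494,   0.        , 274.79099756],
       [  0.        , 446.73945494, 209.61552465],
       [  0.        ,   0.        ,   1.        ]]), 'pose': array([[-0.96951619,  0.1888541 , -0.15611692,  0.30665939],
       [-0.24501904, -0.75245037,  0.61137886,  0.61062707],
       [-0.00200884,  0.63099332,  0.77578566,  0.95563172],
       [ 0.        ,  0.        ,  0.        ,  1.        ]])}
top {'K': array([[523.78862237,   0.        , 278.5883385 ],
       [  0.        , 523.78862237, 211.47475937],
       [  0.        ,   0.        ,   1.        ]]), 'pose': array([[-1.20985510e-02,  9.82533718e-01, -1.85690922e-01,
         2.16037098e-01],
       [-9.99925394e-01, -1.22006078e-02,  5.93135752e-04,
        -1.03006239e-01],
       [-1.68276623e-03,  1.85684244e-01,  9.82608024e-01,
         1.61872767e+00],
       [ 0.00000000e+00,  0.00000000e+00,  0.00000000e+00,
         1.00000000e+00]])}
```

View pics/side0.png

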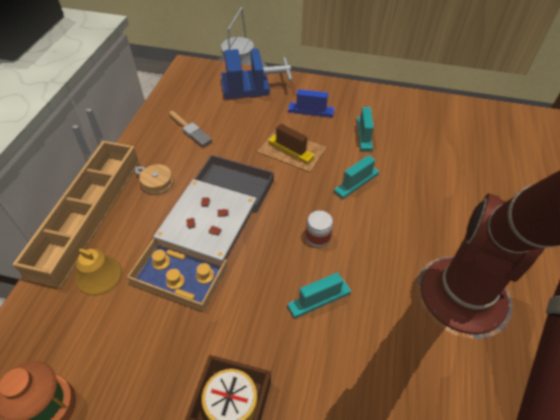

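View pics/top0.png

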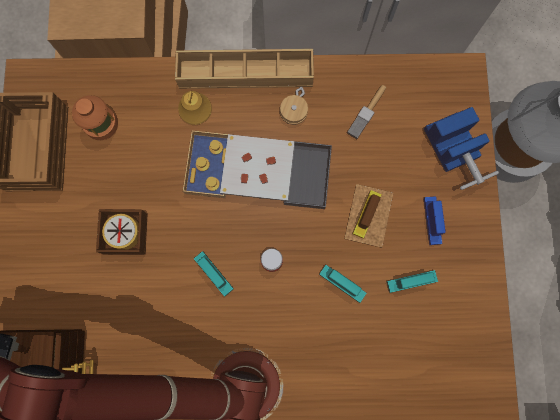

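The side view shows the scraper on its mat near (291,142) and the waste tray at (235,185). The top view shows the dark waste tray on the right at (308,175), i.e. towards -y. It also shows the fittings tray on the left at (206,163), four chips near (247,157), (271,161), (244,178) and (263,179), the yellow/brown scraper at (368,212), and the compass at (120,231). Next I'll measure.

```bash
cat > h.py <<'E'
import numpy as np, cv2
from station import bot
def ray(cam,uv,z):
    k=bot.calibration(cam);K=k["K"];T=np.array(k["pose"])
    uv=np.atleast_2d(uv).astype(float)
    d=np.stack([(uv[:,0]-K[0,2])/K[0,0],-(uv[:,1]-K[1,2])/K[1,1],-np.ones(len(uv))],1)@T[:3,:3].T
    o=T[:3,3]; return o+d*((z-o[2])/d[:,2])[:,None]
def proj(cam,P):
    k=bot.calibration(cam);K=k["K"];T=np.array(k["pose"])
    p=(np.atleast_2d(P)-T[:3,3])@T[:3,:3]; p=p*[1,-1,-1]; q=p@K.T
    return q[:,:2]/q[:,2:]
def rect(cam,mask,z):
    ys,xs=np.nonzero(mask); W=ray(cam,np.stack([xs,ys],1),z)[:,:2]
    (c,s,a)=cv2.minAreaRect((W*1000).astype(np.float32)); return np.array(c)/1000,s,a,W.mean(0)
E
python3 - <<'E'
from h import *
Z=dict(panel=.05,waste_tray=.036,fittings_tray=.036,mat=.004,scraper=.016,chip0=.058,compass=.07)
for c in ("top","side"):
    im=cv2.cvtColor(bot.camera(c),cv2.COLOR_RGB2BGR)
    for n,z in Z.items():
        for d in bot.masks_of(n,c)[:6]:
            cc,s,a,m=rect(c,d["pixels"],z)
            print(c,n,round(d["conf"],2),np.round(d["rect"]),np.round(cc,3),np.round(s),round(a,1),np.round(m,3),d["pixels"].sum())
    big=cv2.resize(im[120:260,170:410] if c=="top" else im[80:320,120:340],None,fx=3.2 if c=="top" else 2.4,fy=3.2 if c=="top" else 2.4,interpolation=cv2.INTER_CUBIC)
    cv2.imwrite(f"pics/{c}1.png",big)
E
```

```text
top panel 0.76 [222. 135. 295. 199.] [ 0.654 -0.039] [212. 193.] 83.6 [ 0.653 -0.039] 3776
top waste_tray 0.81 [285. 140. 332. 207.] [ 0.633 -0.2  ] [127. 213.] 80.9 [ 0.63  -0.202] 2468
top fittings_tray 0.95 [185. 133. 229. 198.] [0.671 0.125] [127. 213.] 88.3 [0.671 0.124] 2343
top mat 0.68 [342. 186. 394. 249.] [ 0.506 -0.385] [123. 182.] 75.6 [ 0.504 -0.387] 1661
top scraper 0.77 [353. 187. 383. 238.] [ 0.508 -0.379] [ 37. 152.] 65.1 [ 0.507 -0.377] 514
top scraper 0.74 [389. 270. 437. 296.] [ 0.299 -0.506] [ 38. 154.] 12.1 [ 0.299 -0.505] 612
top scraper 0.7 [423. 196. 445. 244.] [ 0.487 -0.588] [152.  58.] 1.0 [ 0.487 -0.586] 818
top scraper 0.63 [195. 252. 232. 297.] [0.33  0.099] [149.  37.] 40.1 [0.329 0.098] 563
top scraper 0.58 [319. 266. 365. 301.] [ 0.296 -0.295] [149.  41.] 54.7 [ 0.295 -0.295] 642
top chip0 0.47 [242. 151. 252. 158.] [ 0.683 -0.007] [22. 24.] 43.6 [ 0.684 -0.007] 53
top compass 0.85 [ 98. 207. 146. 256.] [0.454 0.365] [149. 136.] 89.3 [0.454 0.366] 2200
side panel 0.92 [153. 180. 255. 259.] [ 0.653 -0.036] [216. 199.] 82.4 [ 0.652 -0.03 ] 4734
side wa
[... 468 characters left out ...]
per 0.84 [286. 275. 348. 320.] [0.339 0.095] [151.  64.] 39.4 [0.334 0.095] 1400
side scraper 0.7 [336. 158. 379. 198.] [ 0.3   -0.309] [187.  77.] 53.7 [ 0.298 -0.307] 960
side scraper 0.55 [356. 107. 373. 151.] [ 0.301 -0.524] [ 48. 216.] 7.6 [ 0.299 -0.52 ] 593
side chip0 0.64 [207. 228. 218. 233.] [0.619 0.004] [31. 25.] 14.1 [0.619 0.005] 97
side chip0 0.54 [215. 210. 226. 220.] [ 0.617 -0.055] [26. 30.] 18.0 [ 0.617 -0.055] 88
side chip0 0.48 [201. 194. 210. 205.] [ 0.672 -0.079] [21. 32.] 19.5 [ 0.673 -0.079] 75
side compass 0.92 [188. 355. 270. 420.] [0.456 0.374] [127. 137.] 89.2 [0.459 0.369] 4161
side compass 0.22 [185. 218. 193. 228.] [0.68  0.004] [20. 29.] 21.3 [0.68  0.005] 73
```

View pics/top1.png

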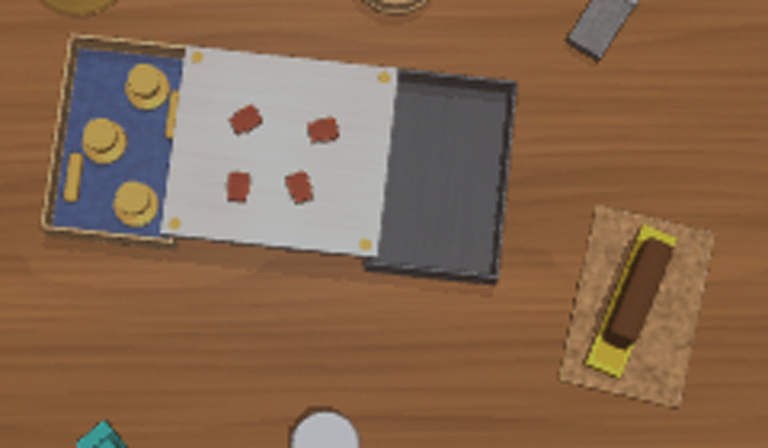

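View pics/side1.png

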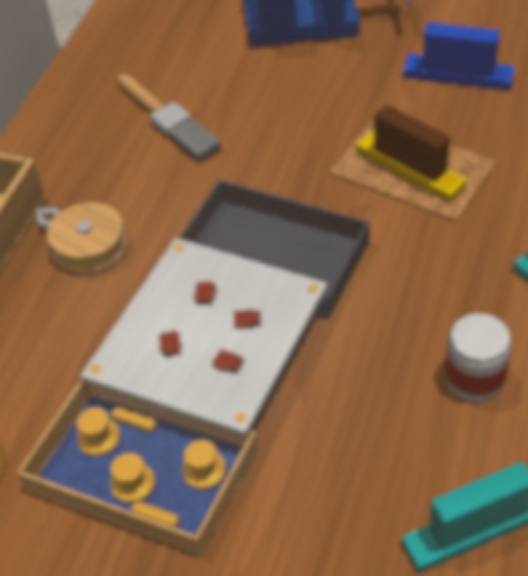

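```bash
python3 - <<'E'
from h import *
from scipy.optimize import minimize
def box(lx,ly,z0,z1):
    return np.array([[sx*lx/2,sy*ly/2,z] for sx in(-1,1) for sy in(-1,1) for z in(z0,z1)])
M={"scraper":[box(.15,.036,.004,.02),box(.1,.028,.02,.08)],"panel":[box(.19,.21,.045,.05)],"waste_tray":[],"mat":[box(.18,.12,0,.004)],"compass":[box(.13,.13,0,.07)]}
x0={"scraper":(.508,-.385,-25),"panel":(.654,-.038,-6.6),"compass":(.455,.365,0)}
S=4
def sil(n,p,c):
    a=np.radians(p[2]);R=np.array([[np.cos(a),-np.sin(a),0],[np.sin(a),np.cos(a),0],[0,0,1]])
    m=np.zeros((420*S,560*S),np.uint8)
    for b in M[n]:
        q=proj(c,b@R.T+[p[0],p[1],0]); h=cv2.convexHull(((q+.5)*S).astype(np.float32))
        cv2.fillConvexPoly(m,np.round(h).astype(np.int32),1)
    return m
ims={c:bot.camera(c) for c in("top","side")}
for n in x0:
    mk={}
    for c in ims:
        ds=bot.masks_of(n,c); 
        best=max(ds,key=lambda d:(sil(n,x0[n],c)[::S,::S].astype(bool)&d["pixels"]).sum())
        mk[c]=cv2.resize(best["pixels"].astype(np.uint8),None,fx=S,fy=S,interpolation=cv2.INTER_NEAREST)
    for cs in(("top",),("side",),("top","side")):
        def f(v):
            p=(v[0]/1000,v[1]/1000,v[2]); return sum(1-(sil(n,p,c)&mk[c]).sum()/(sil(n,p,c)|mk[c]).sum() for c in cs)
        v0=np.array(x0[n])*[1000,1000,1]
        r=minimize(f,v0,method="Nelder-Mead",options=dict(initial_simplex=[v0,v0+[8,0,0],v0+[0,8,0],v0+[0,0,6]],maxiter=70))
        print(n,cs,np.round(r.x,1),round(r.fun,3))
for c,im in ims.items():
    r,g,b=[im[...,i].astype(int) for i in range(3)]
    L=((r-g>40)&(r-b>40)&(r<190)).astype(np.uint8)
    pm=np.zeros((420,560),np.uint8)
    P=proj(c,[[.654+dx*.993+dy*.115,-.038-dx*.115+dy*.993,.05] for dx,dy in((-.085,-.095),(.085,-.095),(.085,.095),(-.085,.095))])
    cv2.fillConvexPoly(pm,np.round(P).astype(np.int32),1)
    k,lab,st,cen=cv2.connectedComponentsWithStats(L&pm)
    for i in range(1,k):
        if st[i,4]>15:
            cc,s,a,m=rect(c,lab==i,.056); d=m-[.654,-.038]; print(c,st[i,4],np.round(m,3),"panel",np.round([d[0]*.993-d[1]*.115,d[0]*.115+d[1]*.993],3),np.round(s))
print(bot.read_state()["time"])
E
```

```text
scraper ('top',) [ 508. -385.  -25.] 1.0
scraper ('side',) [ 510.4 -379.5  -24.5] 0.052
scraper ('top', 'side') [ 510.4 -379.5  -24.5] 1.052
panel ('top',) [656.6 -38.4  -7.1] 0.078
panel ('side',) [653.9 -37.8  -7.2] 0.096
panel ('top', 'side') [655.7 -38.4  -7. ] 0.176
compass ('top',) [457.9 375.2  -0.6] 0.023
compass ('side',) [458.8 377.5  -1.4] 0.023
compass ('top', 'side') [ 4.585e+02  3.765e+02 -2.000e-01] 0.051
top 53 [ 0.685 -0.006] panel [0.027 0.035] [20. 26.]
top 51 [ 0.673 -0.081] panel [ 0.024 -0.041] [19. 26.]
top 54 [0.618 0.001] panel [-0.04   0.035] [18. 25.]
top 52 [ 0.617 -0.057] panel [-0.034 -0.023] [26. 19.]
side 50 [ 0.673 -0.081] panel [ 0.024 -0.041] [16. 25.]
side 54 [ 0.617 -0.057] panel [-0.034 -0.023] [24. 17.]
side 55 [ 0.685 -0.006] panel [0.027 0.036] [18. 24.]
side 62 [0.619 0.002] panel [-0.04   0.036] [20. 25.]
1.3
```

```bash
cat >> h.py <<'E'
from scipy.spatial.transform import Rotation as Ro
def shift(target,yaw=None,cur=None):
    s=bot.read_state(); R=Ro.from_euler("xyz",s["eef_rot"],degrees=True)
    d=R.inv().apply(np.array(target)-s["eef_pos"])
    print("from",np.round(s["eef_pos"],4),np.round(s["eef_rot"],2),"t",s["time"],"F",np.round(s["force"],1),"tool shift",np.round(d,4),"rz",None if yaw is None else round(s["eef_rot"][2]-yaw,2))
E
python3 -c "
from h import *
shift([.6,.2,.2],65.5); shift([.51,-.3795,.2],65.5)"
```

```text
from [0.1474 0.633  0.1848] [-180.      0.     76.89] t 1.3 F [ 0.1 -0.6 -0.1] tool shift [-0.3191  0.539  -0.0151] rz 11.39
from [0.1474 0.633  0.1848] [-180.      0.     76.89] t 1.3 F [ 0.1 -0.6 -0.1] tool shift [-0.9039  0.5827 -0.0151] rz 11.39
```

```bash
python3 -m creep '[{"x":-0.319,"y":0.539,"z":-0.015,"rz":11.4},{"x":-0.319,"y":0.539,"z":-0.015,"rz":11.4},{"x":-0.319,"y":0.539,"z":-0.015,"rz":11.4},{"x":-0.319,"y":0.539,"z":-0.015,"rz":11.4},{"x":-0.319,"y":0.539,"z":-0.015,"rz":11.4},{"x":-0.319,"y":0.539,"z":-0.015,"rz":11.4},{"x":-0.319,"y":0.539,"z":-0.015,"rz":11.4},{"x":-0.319,"y":0.539,"z":-0.015,"rz":11.4},{"x":-0.319,"y":0.539,"z":-0.015,"rz":11.4},{"x":-0.319,"y":0.539,"z":-0.015,"rz":11.4},{"x":-0.319,"y":0.539,"z":-0.015,"rz":11.4},{"x":-0.319,"y":0.539,"z":-0.015,"rz":11.4},{"x":-0.319,"y":0.539,"z":-0.015,"rz":11.4},{"x":-0.319,"y":0.539,"z":-0.015,"rz":11.4},{"x":-0.319,"y":0.539,"z":-0.015,"rz":11.4},{"x":-0.319,"y":0.539,"z":-0.015,"rz":11.4},{"x":-0.319,"y":0.539,"z":-0.015,"rz":11.4}]'
python3 -c "
from h import *
shift([.51,-.3795,.2],65.5); print(bot.read_state()['joints'])"
```

```text
from [0.1474 0.633  0.1848] [-180.      0.     76.89] t 1.3 F [ 0.1 -0.6 -0.1] tool shift [-0.9039  0.5827 -0.0151] rz 11.39
[-78.40861968  35.2301101   -0.72280246  81.55617265   0.46589894
  63.22122508  -2.31482234]validation failed for argument at $[0]...
```

```bash
python3 -m creep '[{"rx":0,"ry":0,"rz":7,"x":-0.02,"y":0.035,"z":-0.005,"grip":1}]'; python3 -m creep --help | head -20
```

```text
time: 1.38
eef_pos: [0.167, 0.6101, 0.1882]
eef_rot: [-179.5, 0.0, 70.6]
force: [-1.8, 0.6, -0.2]
grip_width: 0.0933invalid input: not JSON, or not a number
```

```bash
python3 -m creep '[{"rx":0,"ry":0,"rz":4.4,"x":-0.235,"y":0.537,"z":-0.01,"grip":1},{"rx":0,"ry":0,"rz":4.4,"x":-0.235,"y":0.537,"z":-0.01,"grip":1},{"rx":0,"ry":0,"rz":4.4,"x":-0.235,"y":0.537,"z":-0.01,"grip":1},{"rx":0,"ry":0,"rz":4.4,"x":-0.235,"y":0.537,"z":-0.01,"grip":1},{"rx":0,"ry":0,"rz":4.4,"x":-0.235,"y":0.537,"z":-0.01,"grip":1},{"rx":0,"ry":0,"rz":4.4,"x":-0.235,"y":0.537,"z":-0.01,"grip":1},{"rx":0,"ry":0,"rz":4.4,"x":-0.235,"y":0.537,"z":-0.01,"grip":1},{"rx":0,"ry":0,"rz":4.4,"x":-0.235,"y":0.537,"z":-0.01,"grip":1},{"rx":0,"ry":0,"rz":4.4,"x":-0.235,"y":0.537,"z":-0.01,"grip":1},{"rx":0,"ry":0,"rz":4.4,"x":-0.235,"y":0.537,"z":-0.01,"grip":1},{"rx":0,"ry":0,"rz":4.4,"x":-0.235,"y":0.537,"z":-0.01,"grip":1},{"rx":0,"ry":0,"rz":4.4,"x":-0.235,"y":0.537,"z":-0.01,"grip":1},{"rx":0,"ry":0,"rz":4.4,"x":-0.235,"y":0.537,"z":-0.01,"grip":1},{"rx":0,"ry":0,"rz":4.4,"x":-0.235,"y":0.537,"z":-0.01,"grip":1},{"rx":0,"ry":0,"rz":4.4,"x":-0.235,"y":0.537,"z":-0.01,"grip":1}]'
python3 -c "
from h import *
shift([.51,-.3795,.2],65.5); print(bot.read_state()['joints'])"
```

```text
time: 2.63
eef_pos: [0.6069, 0.1892, 0.1998]
eef_rot: [179.5, 0.3, 64.7]
force: [0.7, -1.9, 0.8]
grip_width: 0.0934
from [0.6069 0.1892 0.1998] [179.53   0.26  64.7 ] t 2.6333 F [ 0.7 -1.9  0.8] tool shift [-0.5555  0.1554  0.0036] rz -0.8
[-22.99106396  33.16341073   5.88098915  83.25122724  -3.01142312
  63.58983299  47.96667659]
```

```bash
python3 -m creep '[{"rx":0,"ry":0,"rz":0,"x":-0.565,"y":0.158,"z":0,"grip":1},{"rx":0,"ry":0,"rz":0,"x":-0.565,"y":0.158,"z":0,"grip":1},{"rx":0,"ry":0,"rz":0,"x":-0.565,"y":0.158,"z":0,"grip":1},{"rx":0,"ry":0,"rz":0,"x":-0.565,"y":0.158,"z":0,"grip":1},{"rx":0,"ry":0,"rz":0,"x":-0.565,"y":0.158,"z":0,"grip":1},{"rx":0,"ry":0,"rz":0,"x":-0.565,"y":0.158,"z":0,"grip":1},{"rx":0,"ry":0,"rz":0,"x":-0.565,"y":0.158,"z":0,"grip":1},{"rx":0,"ry":0,"rz":0,"x":-0.565,"y":0.158,"z":0,"grip":1},{"rx":0,"ry":0,"rz":0,"x":-0.565,"y":0.158,"z":0,"grip":1},{"rx":0,"ry":0,"rz":0,"x":-0.565,"y":0.158,"z":0,"grip":1},{"rx":0,"ry":0,"rz":0,"x":-0.565,"y":0.158,"z":0,"grip":1},{"rx":0,"ry":0,"rz":0,"x":-0.565,"y":0.158,"z":0,"grip":1},{"rx":0,"ry":0,"rz":0,"x":-0.565,"y":0.158,"z":0,"grip":1},{"rx":0,"ry":0,"rz":0,"x":-0.565,"y":0.158,"z":0,"grip":1},{"rx":0,"ry":0,"rz":0,"x":-0.565,"y":0.158,"z":0,"grip":1},{"rx":0,"ry":0,"rz":0,"x":-0.565,"y":0.158,"z":0,"grip":1},{"rx":0,"ry":0,"rz":0,"x":-0.565,"y":0.158,"z":0,"grip":1},{"rx":0,"ry":0,"rz":0,"x":-0.565,"y":0.158,"z":0,"grip":1}]'
python3 - <<'E'
from h import *
for c in ("side","top"):
    im=cv2.cvtColor(bot.camera(c),cv2.COLOR_RGB2BGR)
    cv2.imwrite(f"pics/{c}2.png",im)
shift([.51,-.3795,.04],65.5); print(bot.read_state()['joints'])
E
```

```text
time: 4.13
eef_pos: [0.5111, -0.3767, 0.1998]
eef_rot: [-180.0, -0.1, 65.7]
force: [0.2, 0.3, -0.7]
grip_width: 0.0929
from [ 0.5111 -0.3768  0.2   ] [ 1.800e+02 -8.000e-02  6.571e+01] t 4.2333 F [0.7 0.2 0.8] tool shift [-3.1e-03  1.0e-04  1.6e-01] rz 0.21
[ 29.70627079  33.27345628   8.19938253  83.21466761  -5.08448942
  63.88607731 104.52783097]
```

View pics/side2.png

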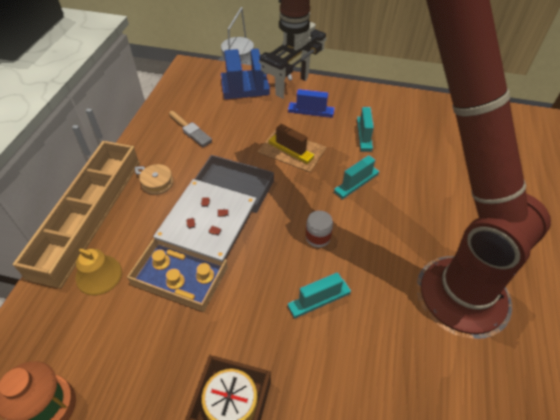

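View pics/top2.png

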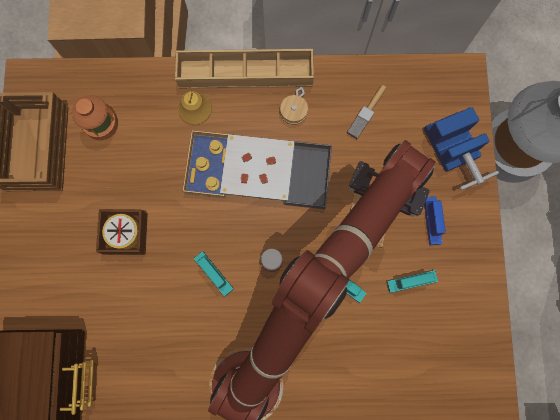

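The hand is open above the scraper: in the top view it is at (390,185), and in the side view the scraper is clear at (291,142). Next I descend and grip.

```bash
python3 -m creep '[{"rx":0,"ry":0,"rz":0,"x":-0.003,"y":0,"z":0.04,"grip":1},{"rx":0,"ry":0,"rz":0,"x":-0.003,"y":0,"z":0.07,"grip":1},{"rx":0,"ry":0,"rz":0,"x":-0.003,"y":0,"z":0.1,"grip":1},{"rx":0,"ry":0,"rz":0,"x":-0.003,"y":0,"z":0.13,"grip":1},{"rx":0,"ry":0,"rz":0,"x":-0.003,"y":0,"z":0.15,"grip":1},{"rx":0,"ry":0,"rz":0,"x":-0.003,"y":0,"z":0.158,"grip":1},{"rx":0,"ry":0,"rz":0,"x":-0.003,"y":0,"z":0.16,"grip":1},{"rx":0,"ry":0,"rz":0,"x":-0.003,"y":0,"z":0.16,"grip":1}]'
python3 - <<'E'
from h import *
im=cv2.cvtColor(bot.camera("side"),cv2.COLOR_RGB2BGR)
cv2.imwrite("pics/side3.png",cv2.resize(im[20:220,190:420],None,fx=3,fy=3,interpolation=cv2.INTER_CUBIC))
shift([.51,-.3795,.04],65.5)
E
```

```text
time: 4.9
eef_pos: [0.5094, -0.3815, 0.0403]
eef_rot: [180.0, -0.0, 65.6]
force: [0.1, -0.3, 0.7]
grip_width: 0.0931
from [ 0.5098 -0.3822  0.0412] [1.7986e+02 3.0000e-02 6.5540e+01] t 4.95 F [0.1 0.4 0.7] tool shift [ 0.0026 -0.001   0.0012] rz 0.04
```

View pics/side3.png

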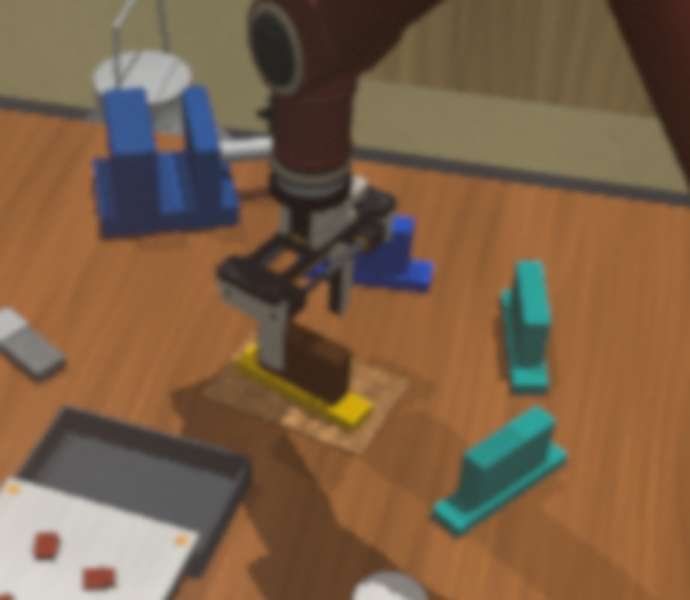

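```bash
python3 - <<'E'
from h import *
a=np.radians(65.5);u=np.array([np.cos(a),np.sin(a),0]);v=np.array([np.sin(a),-np.cos(a),0])
c=np.array([.5098,-.3822,.041])
s=np.array([.5104,-.3795,0])
f=lambda P:(proj("side",P)-[190,20])*3
print("tips",f([c+u*.0465,c-u*.0465]))
print("grip top ends center line",f([s+v*.05+[0,0,.08],s-v*.05+[0,0,.08]]))
print("foot bottom corners",f([s+v*.075+u*.018+[0,0,.02],s-v*.075+u*.018+[0,0,.02],s-v*.075-u*.018+[0,0,.02]]))
E
```

```text
tips [[273.67412854 386.74028684]
 [329.84626928 337.6897436 ]]
grip top ends center line [[262.19469737 312.91012513]
 [343.1162654  355.11550437]]
foot bottom corners [[232.24629609 357.23326351]
 [349.7383761  421.19788435]
 [370.94842144 401.3467563 ]]
```

Projected scraper and finger positions match the picture (finger at (272,360) and grip top from (262,313) to (343,355) in the crop). Closing now.

```bash
python3 -m creep '[{"rx":0,"ry":0,"rz":0,"x":0.002,"y":0,"z":0.001,"grip":0},{"rx":0,"ry":0,"rz":0,"x":0.002,"y":0,"z":0.001,"grip":0},{"rx":0,"ry":0,"rz":0,"x":0.002,"y":0,"z":0.001,"grip":0},{"rx":0,"ry":0,"rz":0,"x":0.002,"y":0,"z":0.001,"grip":0},{"rx":0,"ry":0,"rz":0,"x":0.002,"y":0,"z":0.001,"grip":0},{"rx":0,"ry":0,"rz":0,"x":0.002,"y":0,"z":0.001,"grip":0},{"rx":0,"ry":0,"rz":0,"x":0.002,"y":0,"z":0.001,"grip":0},{"rx":0,"ry":0,"rz":0,"x":0.002,"y":0,"z":0.001,"grip":0},{"rx":0,"ry":0,"rz":0,"x":0.002,"y":0,"z":0.001,"grip":0},{"rx":0,"ry":0,"rz":0,"x":0.002,"y":0,"z":0.001,"grip":0}]' 40
python3 -c "
from h import *
shift([.51,-.3795,.2],65.5)"
```

```text
time: 5.78
eef_pos: [0.5094, -0.3802, 0.0388]
eef_rot: [-180.0, 0.0, 65.5]
force: [-0.5, 0.7, 0.9]
grip_width: 0.0311
from [ 0.5094 -0.3802  0.0388] [-179.99    0.     65.49] t 5.7833 F [-0.5  0.7  0.9] tool shift [ 0.0009  0.0002 -0.1612] rz -0.01
```

```bash
python3 -m creep '[{"rx":0,"ry":0,"rz":0,"x":0,"y":0,"z":0,"grip":0},{"rx":0,"ry":0,"rz":0,"x":0,"y":0,"z":0,"grip":0},{"rx":0,"ry":0,"rz":0,"x":0,"y":0,"z":0,"grip":0}]'
python3 -m creep '[{"rx":0,"ry":0,"rz":0,"x":0,"y":0,"z":-0.01,"grip":0},{"rx":0,"ry":0,"rz":0,"x":0,"y":0,"z":-0.03,"grip":0},{"rx":0,"ry":0,"rz":0,"x":0,"y":0,"z":-0.06,"grip":0},{"rx":0,"ry":0,"rz":0,"x":0,"y":0,"z":-0.09,"grip":0},{"rx":0,"ry":0,"rz":0,"x":0,"y":0,"z":-0.12,"grip":0},{"rx":0,"ry":0,"rz":0,"x":0,"y":0,"z":-0.14,"grip":0},{"rx":0,"ry":0,"rz":0,"x":0,"y":0,"z":-0.15,"grip":0},{"rx":0,"ry":0,"rz":0,"x":0,"y":0,"z":-0.15,"grip":0},{"rx":0,"ry":0,"rz":0,"x":0,"y":0,"z":-0.15,"grip":0}]'
python3 - <<'E'
from h import *
im=cv2.cvtColor(bot.camera("side"),cv2.COLOR_RGB2BGR)
cv2.imwrite("pics/side4.png",cv2.resize(im[20:220,190:420],None,fx=3,fy=3,interpolation=cv2.INTER_CUBIC))
# start pose over panel: panel centre, yaw -7.1; px,py
a=np.radians(-7.1);ux=np.array([np.cos(a),np.sin(a)]);uy=np.array([-np.sin(a),np.cos(a)])
c=np.array([.655,-.038])
for px,py in((-.008,.087),(-.008,-.13)):
    print(px,py,np.round(c+ux*px+uy*py,4))
w=c+ux*-.008+uy*.087
shift([w[0],w[1],.19],82.9)
E
```

```text
time: 6.03
eef_pos: [0.5095, -0.38, 0.0388]
eef_rot: [-180.0, -0.0, 65.5]
force: [-0.3, -0.5, -0.1]
grip_width: 0.0271
time: 6.78
eef_pos: [0.5088, -0.3798, 0.1883]
eef_rot: [-179.9, -0.0, 65.5]
force: [-0.7, 0.7, -2.2]
grip_width: 0.0273
-0.008 0.087 [0.6578 0.0493]
-0.008 -0.13 [ 0.631 -0.166]
from [ 0.5083 -0.3793  0.1872] [-1.798e+02 -4.000e-02  6.549e+01] t 6.8333 F [ 0.1 -0.4 -1.5] tool shift [ 0.452  -0.0418 -0.0024] rz -17.41
```

View pics/side4.png

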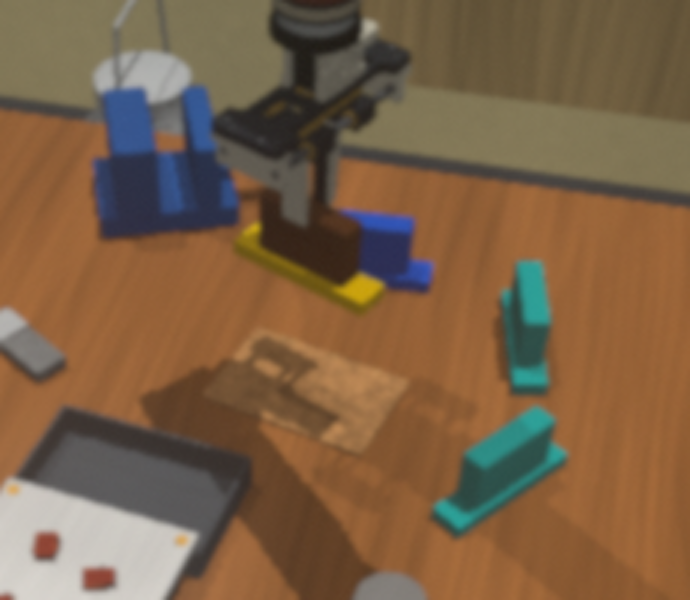

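The scraper is held level above the empty mat (foot from (240,240) to (375,295) in the crop). Next I carry it to the far (+y) side of the chips.

```bash
python3 -m creep '[{"rx":0,"ry":0,"rz":-1,"x":0.02,"y":-0.002,"z":0,"grip":0},{"rx":0,"ry":0,"rz":-3,"x":0.055,"y":-0.005,"z":0,"grip":0},{"rx":0,"ry":0,"rz":-4.5,"x":0.09,"y":-0.008,"z":0,"grip":0},{"rx":0,"ry":0,"rz":-6,"x":0.125,"y":-0.012,"z":0,"grip":0},{"rx":0,"ry":0,"rz":-7.5,"x":0.16,"y":-0.015,"z":0,"grip":0},{"rx":0,"ry":0,"rz":-9,"x":0.195,"y":-0.018,"z":0,"grip":0},{"rx":0,"ry":0,"rz":-10.5,"x":0.23,"y":-0.021,"z":0,"grip":0},{"rx":0,"ry":0,"rz":-12,"x":0.265,"y":-0.025,"z":0,"grip":0},{"rx":0,"ry":0,"rz":-13.5,"x":0.3,"y":-0.028,"z":0,"grip":0},{"rx":0,"ry":0,"rz":-15,"x":0.335,"y":-0.031,"z":0,"grip":0},{"rx":0,"ry":0,"rz":-16,"x":0.37,"y":-0.034,"z":0,"grip":0},{"rx":0,"ry":0,"rz":-17.4,"x":0.405,"y":-0.038,"z":0,"grip":0},{"rx":0,"ry":0,"rz":-17.4,"x":0.435,"y":-0.041,"z":0,"grip":0},{"rx":0,"ry":0,"rz":-17.4,"x":0.449,"y":-0.042,"z":0,"grip":0},{"rx":0,"ry":0,"rz":-17.4,"x":0.452,"y":-0.042,"z":0,"grip":0},{"rx":0,"ry":0,"rz":-17.4,"x":0.452,"y":-0.042,"z":0,"grip":0},{"rx":0,"ry":0,"rz":-17.4,"x":0.452,"y":-0.042,"z":0,"grip":0}]'
python3 - <<'E'
from h import *
for c in("side","top"):
    im=cv2.cvtColor(bot.camera(c),cv2.COLOR_RGB2BGR)
    im=im[60:300,100:380] if c=="side" else im[90:250,150:420]
    cv2.imwrite(f"pics/{c}5.png",cv2.resize(im,None,fx=2.4,fy=2.4,interpolation=cv2.INTER_CUBIC))
shift([.6578,.0493,.0868],82.9)
E
```

```text
time: 8.25
eef_pos: [0.658, 0.0447, 0.188]
eef_rot: [-179.9, 0.2, 82.7]
force: [-0.2, -0.2, -2.7]
grip_width: 0.0277
from [0.6582 0.0444 0.1887] [-1.7997e+02  1.6000e-01  8.2620e+01] t 8.35 F [-0.  -0.9 -2.2] tool shift [ 0.0051 -0.001   0.1019] rz -0.28
```

View pics/side5.png

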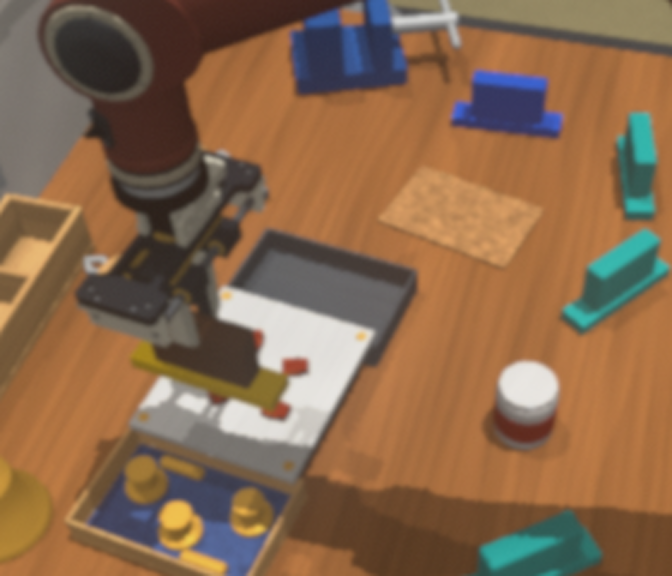

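View pics/top5.png

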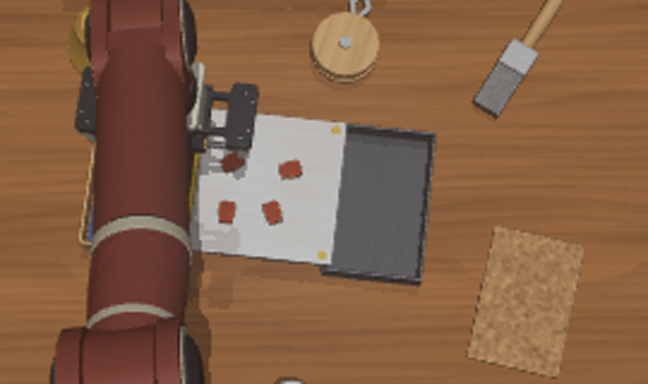

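The scraper hovers over the +y end with the chips still undisturbed: (232,160), (290,168), (227,211) and (272,211) in the top crop. Lowering behind them.

```bash
python3 -m creep '[{"rx":0,"ry":0,"rz":-0.3,"x":0.005,"y":-0.001,"z":0.025,"grip":0},{"rx":0,"ry":0,"rz":-0.3,"x":0.005,"y":-0.001,"z":0.055,"grip":0},{"rx":0,"ry":0,"rz":-0.3,"x":0.005,"y":-0.001,"z":0.08,"grip":0},{"rx":0,"ry":0,"rz":-0.3,"x":0.005,"y":-0.001,"z":0.093,"grip":0},{"rx":0,"ry":0,"rz":-0.3,"x":0.005,"y":-0.001,"z":0.099,"grip":0},{"rx":0,"ry":0,"rz":-0.3,"x":0.005,"y":-0.001,"z":0.101,"grip":0},{"rx":0,"ry":0,"rz":-0.3,"x":0.005,"y":-0.001,"z":0.101,"grip":0},{"rx":0,"ry":0,"rz":-0.3,"x":0.005,"y":-0.001,"z":0.101,"grip":0}]'
python3 - <<'E'
from h import *
for c in("side",):
    im=cv2.cvtColor(bot.camera(c),cv2.COLOR_RGB2BGR)
    im=im[120:300,110:330]
    cv2.imwrite(f"pics/{c}6.png",cv2.resize(im,None,fx=3.2,fy=3.2,interpolation=cv2.INTER_CUBIC))
shift([.631,-.166,.0868],82.9)
E
```

```text
time: 9.02
eef_pos: [0.6595, 0.0529, 0.0894]
eef_rot: [179.8, -0.0, 83.1]
force: [0.7, -0.0, -2.6]
grip_width: 0.0275
from [0.6595 0.0531 0.0895] [ 1.7982e+02 -3.0000e-02  8.3150e+01] t 9.0667 F [-0.3  0.2 -2.9] tool shift [-0.221  -0.0022  0.0026] rz 0.25
```

View pics/side6.png

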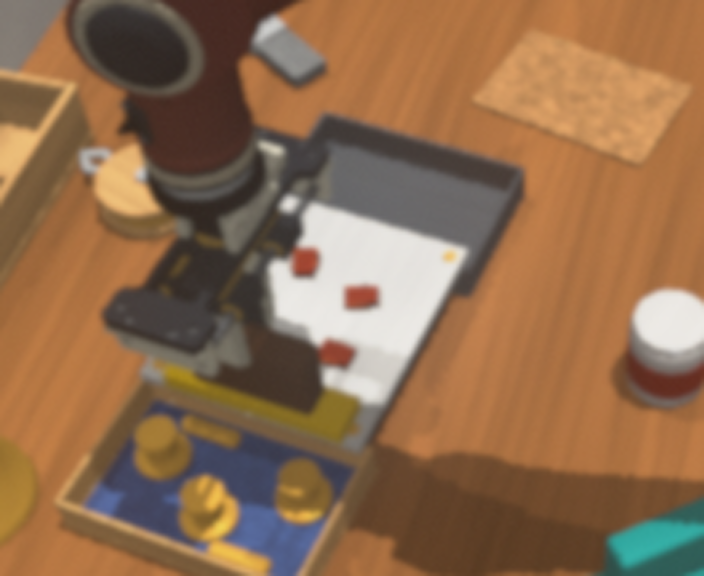

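The foot is on the panel's +y edge, behind all the chips, with about 4.5 mm of gap. I'll lower it 3 mm and sweep slowly.

```bash
python3 -m creep '[{"rx":0,"ry":0,"rz":0.2,"x":0,"y":0,"z":0.002,"grip":0},{"rx":0,"ry":0,"rz":0.2,"x":0,"y":0,"z":0.003,"grip":0},{"rx":0,"ry":0,"rz":0.2,"x":-0.004,"y":0,"z":0.003,"grip":0},{"rx":0,"ry":0,"rz":0.2,"x":-0.012,"y":0,"z":0.003,"grip":0},{"rx":0,"ry":0,"rz":0.2,"x":-0.021,"y":0,"z":0.003,"grip":0},{"rx":0,"ry":0,"rz":0.2,"x":-0.03,"y":0,"z":0.003,"grip":0},{"rx":0,"ry":0,"rz":0.2,"x":-0.039,"y":0,"z":0.003,"grip":0},{"rx":0,"ry":0,"rz":0.2,"x":-0.048,"y":0,"z":0.003,"grip":0},{"rx":0,"ry":0,"rz":0.2,"x":-0.057,"y":0,"z":0.003,"grip":0},{"rx":0,"ry":0,"rz":0.2,"x":-0.066,"y":-0.001,"z":0.003,"grip":0},{"rx":0,"ry":0,"rz":0.2,"x":-0.075,"y":-0.001,"z":0.003,"grip":0},{"rx":0,"ry":0,"rz":0.2,"x":-0.084,"y":-0.001,"z":0.003,"grip":0},{"rx":0,"ry":0,"rz":0.2,"x":-0.092,"y":-0.001,"z":0.003,"grip":0},{"rx":0,"ry":0,"rz":0.2,"x":-0.096,"y":-0.001,"z":0.003,"grip":0},{"rx":0,"ry":0,"rz":0.2,"x":-0.096,"y":-0.001,"z":0.003,"grip":0}]'
python3 - <<'E'
from h import *
for c in("side",):
    im=cv2.cvtColor(bot.camera(c),cv2.COLOR_RGB2BGR)
    im=im[120:300,110:330]
    cv2.imwrite(f"pics/{c}7.png",cv2.resize(im,None,fx=3.2,fy=3.2,interpolation=cv2.INTER_CUBIC))
shift([.631,-.166,.0868],82.9)
E
```

```text
time: 10.32
eef_pos: [0.6457, -0.0438, 0.0848]
eef_rot: [-180.0, 0.1, 82.9]
force: [0.5, 0.0, -2.8]
grip_width: 0.0271
from [ 0.6459 -0.0424  0.0849] [1.800e+02 2.000e-02 8.293e+01] t 10.3667 F [-0.5  0.5 -2. ] tool shift [-0.1245  0.0004 -0.0019] rz 0.03
```

View pics/side7.png

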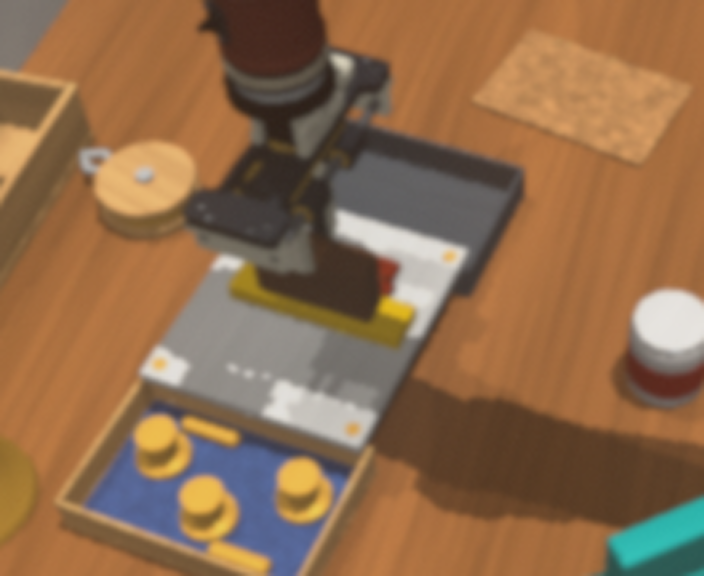

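No chips are left behind the foot; they are ahead of it at (390,275). Continuing 1 mm higher, past the -y edge.

```bash
python3 -m creep '[{"rx":0,"ry":0,"rz":0,"x":-0.004,"y":0,"z":-0.001,"grip":0},{"rx":0,"ry":0,"rz":0,"x":-0.011,"y":0,"z":-0.001,"grip":0},{"rx":0,"ry":0,"rz":0,"x":-0.019,"y":0,"z":-0.001,"grip":0},{"rx":0,"ry":0,"rz":0,"x":-0.027,"y":0,"z":-0.001,"grip":0},{"rx":0,"ry":0,"rz":0,"x":-0.035,"y":0,"z":-0.001,"grip":0},{"rx":0,"ry":0,"rz":0,"x":-0.043,"y":0,"z":-0.001,"grip":0},{"rx":0,"ry":0,"rz":0,"x":-0.051,"y":0,"z":-0.001,"grip":0},{"rx":0,"ry":0,"rz":0,"x":-0.059,"y":0,"z":-0.001,"grip":0},{"rx":0,"ry":0,"rz":0,"x":-0.067,"y":0,"z":-0.001,"grip":0},{"rx":0,"ry":0,"rz":0,"x":-0.075,"y":0,"z":-0.001,"grip":0},{"rx":0,"ry":0,"rz":0,"x":-0.083,"y":0,"z":-0.001,"grip":0},{"rx":0,"ry":0,"rz":0,"x":-0.091,"y":0,"z":-0.001,"grip":0},{"rx":0,"ry":0,"rz":0,"x":-0.099,"y":0,"z":-0.001,"grip":0},{"rx":0,"ry":0,"rz":0,"x":-0.107,"y":0,"z":-0.001,"grip":0},{"rx":0,"ry":0,"rz":0,"x":-0.115,"y":0,"z":-0.001,"grip":0},{"rx":0,"ry":0,"rz":0,"x":-0.122,"y":0,"z":-0.001,"grip":0},{"rx":0,"ry":0,"rz":0,"x":-0.127,"y":0,"z":-0.001,"grip":0},{"rx":0,"ry":0,"rz":0,"x":-0.13,"y":0,"z":-0.001,"grip":0},{"rx":0,"ry":0,"rz":0,"x":-0.13,"y":0,"z":-0.001,"grip":0}]'
python3 - <<'E'
from h import *
for c in("side","top"):
    im=cv2.cvtColor(bot.camera(c),cv2.COLOR_RGB2BGR)
    im=im[120:300,110:330] if c=="side" else im[110:230,170:370]
    cv2.imwrite(f"pics/{c}8.png",cv2.resize(im,None,fx=3.2,fy=3.2,interpolation=cv2.INTER_CUBIC))
shift([.631,-.166,.19],82.9)
E
```

```text
time: 11.95
eef_pos: [0.6299, -0.1718, 0.0858]
eef_rot: [-180.0, 0.0, 82.9]
force: [-1.3, -0.3, -3.0]
grip_width: 0.0277
from [ 0.6302 -0.1702  0.0858] [-1.800e+02 -3.000e-02  8.301e+01] t 12.05 F [ 0.1  0.2 -1.9] tool shift [ 0.0043  0.0003 -0.1042] rz 0.11
```

View pics/side8.png

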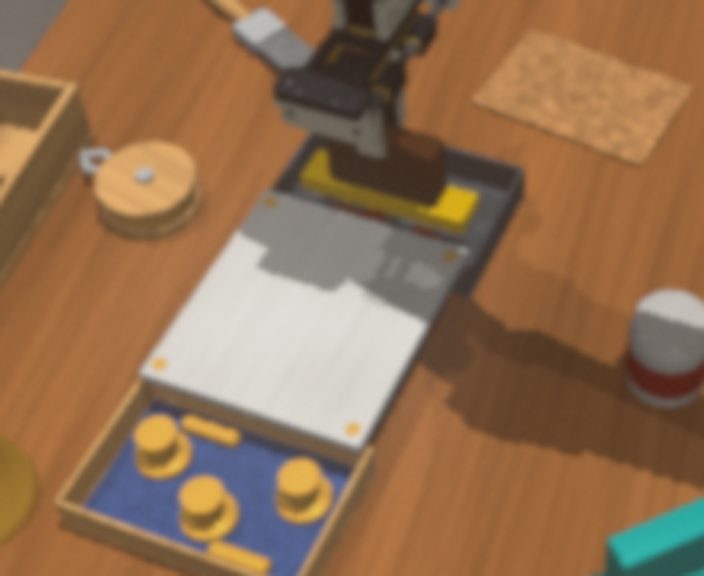

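View pics/top8.png

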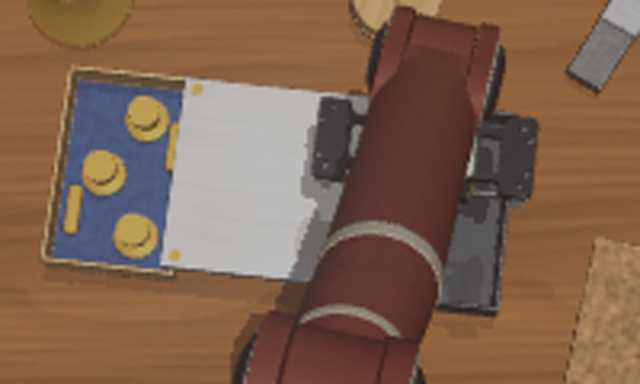

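The panel is bare and chips show below the foot in the waste tray at about (370,210). Lifting to check.

```bash
python3 -m creep '[{"rx":0,"ry":0,"rz":0,"x":0,"y":0,"z":-0.01,"grip":0},{"rx":0,"ry":0,"rz":0,"x":0,"y":0,"z":-0.035,"grip":0},{"rx":0,"ry":0,"rz":0,"x":0,"y":0,"z":-0.065,"grip":0},{"rx":0,"ry":0,"rz":0,"x":0,"y":0,"z":-0.09,"grip":0},{"rx":0,"ry":0,"rz":0,"x":0,"y":0,"z":-0.102,"grip":0},{"rx":0,"ry":0,"rz":0,"x":0,"y":0,"z":-0.102,"grip":0}]'
python3 - <<'E'
from h import *
for c in("side",):
    im=cv2.cvtColor(bot.camera(c),cv2.COLOR_RGB2BGR)
    im=im[80:300,110:330]
    cv2.imwrite(f"pics/{c}9.png",cv2.resize(im,None,fx=2.7,fy=2.7,interpolation=cv2.INTER_CUBIC))
shift([.5095,-.38,.19],65.5)
print(bot.read_state()["joints"])
E
```

```text
time: 12.55
eef_pos: [0.6329, -0.1706, 0.1929]
eef_rot: [179.5, 0.0, 83.1]
force: [0.5, -1.1, -1.3]
grip_width: 0.0275
from [ 0.6314 -0.1702  0.1903] [1.7973e+02 1.0000e-02 8.3050e+01] t 12.6 F [-0.1 -1.  -3.3] tool shift [-2.23e-01 -9.57e-02 -1.00e-04] rz 17.55
[12.41005663 35.19709247  1.37113743 80.72637593 -0.90124097 63.82008357
 96.9735207 ]
```

View pics/side9.png

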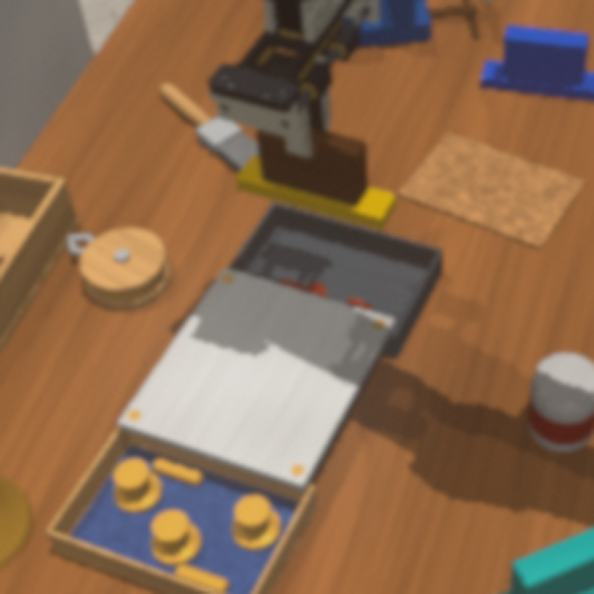

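Chips lie in the waste tray near (310,290) and (355,303), partly hidden by the panel edge. I'll return to the mat and count them from above.

```bash
python3 -m creep '[{"rx":0,"ry":0,"rz":1.5,"x":-0.015,"y":-0.006,"z":0,"grip":0},{"rx":0,"ry":0,"rz":4,"x":-0.045,"y":-0.019,"z":0,"grip":0},{"rx":0,"ry":0,"rz":6.5,"x":-0.075,"y":-0.032,"z":0,"grip":0},{"rx":0,"ry":0,"rz":9,"x":-0.105,"y":-0.045,"z":0,"grip":0},{"rx":0,"ry":0,"rz":11.5,"x":-0.135,"y":-0.058,"z":0,"grip":0},{"rx":0,"ry":0,"rz":14,"x":-0.165,"y":-0.071,"z":0,"grip":0},{"rx":0,"ry":0,"rz":16.5,"x":-0.195,"y":-0.084,"z":0,"grip":0},{"rx":0,"ry":0,"rz":17.5,"x":-0.215,"y":-0.093,"z":0,"grip":0},{"rx":0,"ry":0,"rz":17.5,"x":-0.223,"y":-0.096,"z":0,"grip":0},{"rx":0,"ry":0,"rz":17.5,"x":-0.223,"y":-0.096,"z":0,"grip":0},{"rx":0,"ry":0,"rz":17.5,"x":-0.223,"y":-0.096,"z":0,"grip":0}]'
python3 - <<'E'
from h import *
for c in("side","top"):
    im=cv2.cvtColor(bot.camera(c),cv2.COLOR_RGB2BGR)
    im=im[20:240,170:390] if c=="side" else im[120:260,170:410]
    cv2.imwrite(f"pics/{c}10.png",cv2.resize(im,None,fx=2.7 if c=="side" else 3.2,fy=2.7 if c=="side" else 3.2,interpolation=cv2.INTER_CUBIC))
shift([.5095,-.38,.0393],65.5)
E
```

```text
time: 13.52
eef_pos: [0.5077, -0.3789, 0.1868]
eef_rot: [-179.9, -0.1, 65.5]
force: [0.4, -0.2, -3.2]
grip_width: 0.0276
from [ 0.5093 -0.3773  0.1873] [-1.7996e+02 -1.6000e-01  6.5720e+01] t 13.6167 F [ 0.2 -0.3 -2.7] tool shift [-0.0028  0.0014  0.148 ] rz 0.22
```

View pics/side10.png

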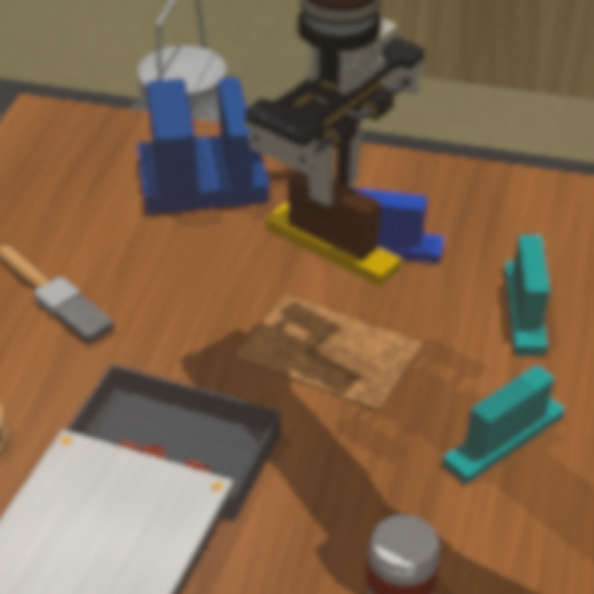

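View pics/top10.png

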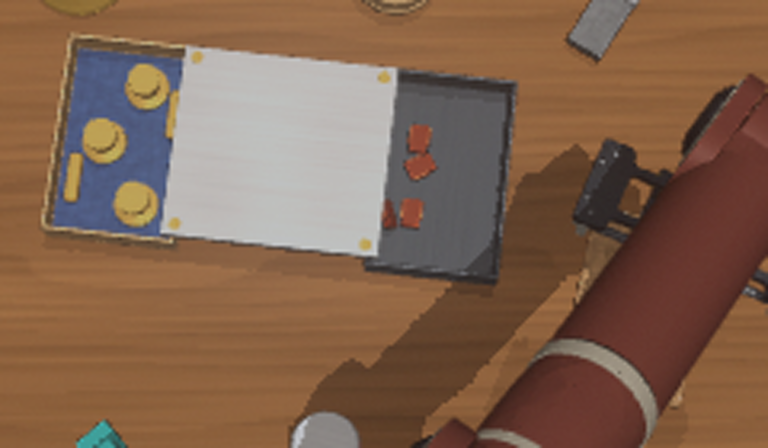

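All four chips are in the waste tray: (419,137), (420,165), (411,212) and (389,213, partly under the overhang). The panel and fittings tray are free of them. Lowering the scraper onto the mat.

```bash
python3 -m creep '[{"rx":0,"ry":0,"rz":0,"x":-0.001,"y":0.001,"z":0.02,"grip":0},{"rx":0,"ry":0,"rz":0,"x":-0.001,"y":0.001,"z":0.05,"grip":0},{"rx":0,"ry":0,"rz":0,"x":-0.001,"y":0.001,"z":0.08,"grip":0},{"rx":0,"ry":0,"rz":0,"x":-0.001,"y":0.001,"z":0.11,"grip":0},{"rx":0,"ry":0,"rz":0,"x":-0.001,"y":0.001,"z":0.13,"grip":0},{"rx":0,"ry":0,"rz":0,"x":-0.001,"y":0.001,"z":0.14,"grip":0},{"rx":0,"ry":0,"rz":0,"x":-0.001,"y":0.001,"z":0.144,"grip":0},{"rx":0,"ry":0,"rz":0,"x":-0.001,"y":0.001,"z":0.145,"grip":0},{"rx":0,"ry":0,"rz":0,"x":-0.001,"y":0.001,"z":0.145,"grip":0},{"rx":0,"ry":0,"rz":0,"x":-0.001,"y":0.001,"z":0.145,"grip":0}]'
```

```text
time: 14.45
eef_pos: [0.5095, -0.3822, 0.0446]
eef_rot: [179.8, 0.0, 65.5]
force: [0.2, -0.2, -1.4]
grip_width: 0.0271
```

```bash
python3 -m creep '[{"rx":0,"ry":0,"rz":0,"x":0.001,"y":0,"z":0.001,"grip":0},{"rx":0,"ry":0,"rz":0,"x":0.001,"y":0,"z":0.002,"grip":0},{"rx":0,"ry":0,"rz":0,"x":0.001,"y":0,"z":0.003,"grip":0},{"rx":0,"ry":0,"rz":0,"x":0.001,"y":0,"z":0.003,"grip":0},{"rx":0,"ry":0,"rz":0,"x":0.001,"y":0,"z":0.003,"grip":0},{"rx":0,"ry":0,"rz":0,"x":0.001,"y":0,"z":0.003,"grip":0}]'
```

```text
time: 14.95
eef_pos: [0.5085, -0.3808, 0.0399]
eef_rot: [180.0, 0.0, 65.5]
force: [0.2, 1.0, -1.7]
grip_width: 0.0273
```

```bash
python3 -m creep '[{"rx":0,"ry":0,"rz":0,"x":0,"y":0,"z":0.0005,"grip":0},{"rx":0,"ry":0,"rz":0,"x":0,"y":0,"z":0.001,"grip":0},{"rx":0,"ry":0,"rz":0,"x":0,"y":0,"z":0.001,"grip":0},{"rx":0,"ry":0,"rz":0,"x":0,"y":0,"z":0.001,"grip":0}]'
```

```text
time: 15.28
eef_pos: [0.5085, -0.3807, 0.0388]
eef_rot: [180.0, 0.0, 65.5]
force: [-0.3, -0.3, -1.4]
grip_width: 0.0278
```

```bash
python3 -m creep '[{"rx":0,"ry":0,"rz":0,"x":0,"y":0,"z":0.0005,"grip":0},{"rx":0,"ry":0,"rz":0,"x":0,"y":0,"z":0.0005,"grip":0},{"rx":0,"ry":0,"rz":0,"x":0,"y":0,"z":0.0005,"grip":0}]'
```

```text
time: 15.53
eef_pos: [0.5086, -0.3807, 0.0388]
eef_rot: [180.0, 0.0, 65.5]
force: [-0.6, 0.7, 0.7]
grip_width: 0.0275
```

Contact reached (the weight has come off the wrist force and z has stopped dropping). Releasing.

```bash
python3 -m creep '[{"rx":0,"ry":0,"rz":0,"x":0,"y":0,"z":0,"grip":0.4},{"rx":0,"ry":0,"rz":0,"x":0,"y":0,"z":0,"grip":0.5},{"rx":0,"ry":0,"rz":0,"x":0,"y":0,"z":0,"grip":0.7},{"rx":0,"ry":0,"rz":0,"x":0,"y":0,"z":0,"grip":1},{"rx":0,"ry":0,"rz":0,"x":0,"y":0,"z":0,"grip":1},{"rx":0,"ry":0,"rz":0,"x":0,"y":0,"z":0,"grip":1},{"rx":0,"ry":0,"rz":0,"x":0,"y":0,"z":0,"grip":1},{"rx":0,"ry":0,"rz":0,"x":0,"y":0,"z":0,"grip":1},{"rx":0,"ry":0,"rz":0,"x":0,"y":0,"z":0,"grip":1},{"rx":0,"ry":0,"rz":0,"x":0,"y":0,"z":0,"grip":1}]'
```

```text
time: 16.37
eef_pos: [0.5085, -0.3807, 0.0384]
eef_rot: [-180.0, 0.0, 65.5]
force: [0.4, -0.5, -0.0]
grip_width: 0.0891
```

```bash
python3 -m creep '[{"rx":0,"ry":0,"rz":0,"x":0,"y":0,"z":-0.01,"grip":1},{"rx":0,"ry":0,"rz":0,"x":0,"y":0,"z":-0.03,"grip":1},{"rx":0,"ry":0,"rz":0,"x":0,"y":0,"z":-0.06,"grip":1},{"rx":0,"ry":0,"rz":0,"x":0,"y":0,"z":-0.09,"grip":1},{"rx":0,"ry":0,"rz":0,"x":0,"y":0,"z":-0.12,"grip":1},{"rx":0,"ry":0,"rz":0,"x":0,"y":0,"z":-0.15,"grip":1},{"rx":0,"ry":0,"rz":0,"x":0,"y":0,"z":-0.18,"grip":1},{"rx":0,"ry":0,"rz":0,"x":0,"y":0,"z":-0.2,"grip":1},{"rx":0,"ry":0,"rz":0,"x":0,"y":0,"z":-0.2,"grip":1},{"rx":0,"ry":0,"rz":0,"x":0,"y":0,"z":-0.2,"grip":1},{"rx":0,"ry":0,"rz":0,"x":0,"y":0,"z":-0.2,"grip":1}]'
python3 - <<'E'
from h import *
for c in("side","top"):
    im=cv2.cvtColor(bot.camera(c),cv2.COLOR_RGB2BGR)
    if c=="top": 
        for d in bot.masks_of("compass",c)[:1]: print("compass rect",d["rect"],d["conf"])
    cv2.imwrite(f"pics/{c}11.png",im)
    cv2.imwrite(f"pics/{c}11z.png",cv2.resize(im[20:300,110:400] if c=="side" else im[110:250,170:370],None,fx=2 if c=="side" else 3.5,fy=2 if c=="side" else 3.5,interpolation=cv2.INTER_CUBIC))
E
```

```text
time: 17.28
eef_pos: [0.5078, -0.3801, 0.2375]
eef_rot: [-179.9, -0.0, 65.5]
force: [-0.6, -0.5, -0.9]
grip_width: 0.0928
compass rect [96.7, 206.3, 146.7, 256.4] 0.77
```

View pics/side11z.png

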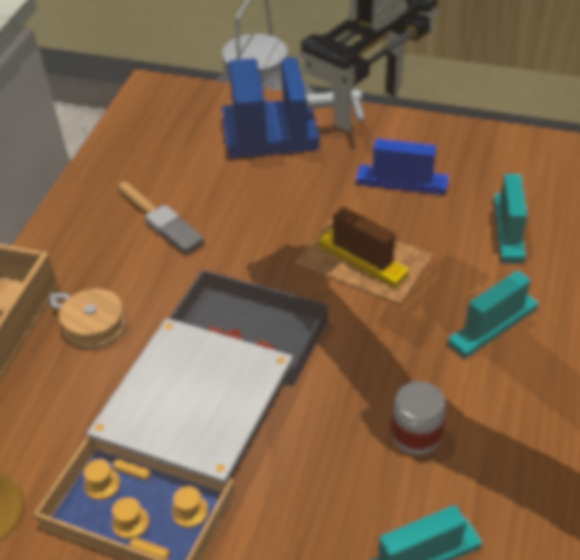

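View pics/top11z.png

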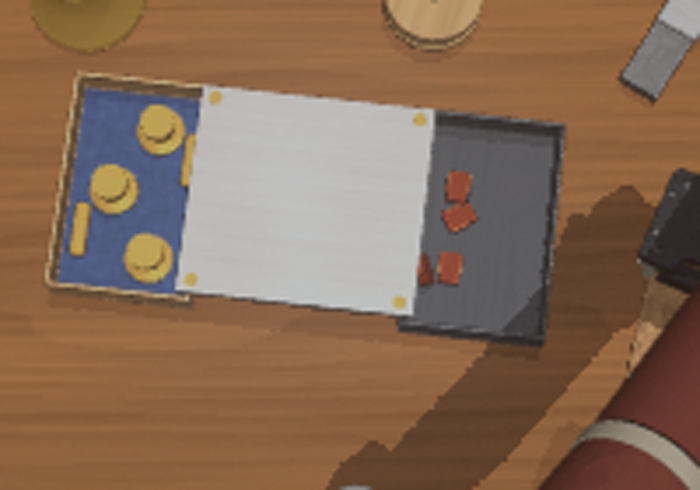

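The scraper stands upright on its mat at (365,243). Four chips are in the waste tray at (458,185), (460,217), (450,268) and (426,268). The compass is in place and the hand is clear. Handing in.

```bash
python3 -m creep '[{"rx":0,"ry":0,"rz":0,"x":0,"y":0,"z":0,"grip":1},{"rx":0,"ry":0,"rz":0,"x":0,"y":0,"z":0,"grip":1}]'; python3 -c "
from station import bot
print(bot.sign_off())"
```

```text
time: 17.6
eef_pos: [0.5082, -0.3804, 0.2374]
eef_rot: [-179.9, -0.0, 65.5]
force: [-0.4, 0.9, -0.6]
grip_width: 0.093
the job is handed in; nothing more can be done
None
```

I swept all four chips in one slow pass into the steel waste tray, which stood at the -y end today. I then put the scraper back upright on its cork mat, let go, and handed in at 17.6 s.

- **Chips:** The last pictures show all four in the waste tray, one of them partly hidden under the panel's overhang. The panel and the fittings tray are free of chips.
- **Fingers:** I saw no sign of the fingers touching a chip. Their tips stayed about 35 mm above the panel, and the chips are 8 mm thick.
- **Scraper and compass:** The scraper stands on its mat with the hand about 16 cm above its top. The compass outline is within about 1 pixel of where it started.
- **Forces:** Wrist force was at most about 3 N in every reading I took.
- **Checks that failed:** One early top-camera look missed the scraper, so I used the side-camera fit, which agreed with an earlier top reading to about 2 mm. My first move was refused because its rows left out some values; nothing moved.

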